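Hang the lopsided class sign in the notch of the display rail

TASK

Lift the class sign out of its wooden holder by its black tab and hang it by its hook on the orange display rail above the model: rest the hook on the rail, slide it along lightly until you feel the notch, and lower it fully down into the notch, never pressing or knocking hard on the stand. The sign is lopsided, so with the hook home and still held, let its heavy end sink slowly until the notch carries it, and only then let go, so that it does not swing. Leave it hanging still and nearly level, and leave the models, paints, brush and cup where they are.

Things in the scene. Friction and masses are not known exactly. Their poses are not given: they have to be found in the camera images.
- sign_grip (a point): centre of the black grip tab on top of the sign: 10 mm thick along x, 32 mm wide along y, 46 mm high, free on all sides; pinch it across its thickness from above. Sign axes: z up, y along its plate, x through the plate towards its dark printed face
- sign_hook (a point): middle of the seat of the sign's hook = underside of its steel bridge, 44 mm straight below sign_grip. Bridge 26 mm wide along y, 20 mm high, its two lower edges rounded to 3 mm radius. A leg on each side of the seat, inner faces 13 mm from it along x, outer faces 18 mm; the rear leg (-x) ends 25 mm below the seat, the front one runs into the plate
- sign: the sign, 0.24 kg give or take a fifth; origin 85 mm below sign_hook, level with the plate's lower edge. Plate 5 mm thick at x = 12.5 to 17.5 mm, y = -40 to +110 mm, z = 0 to 60 mm. Lopsided: its centre of mass lies about 35 mm to +y and 10 mm to +x of the hook, below it. Only the notch can hold it near level: with the 2 mm of play there it comes to rest with the +y end 0.1 to 0.2 rad low
- holder: fixed wooden holder, 46 mm high, 100 x 120 mm, in which the sign starts upright; origin on the table, axes as the sign's. Its slot is 34 mm deep and 7 mm wide, runs along y and lies 15 mm to +x of the origin; lift the sign straight up by 50 mm or more to clear it
- stand: fixed display stand; origin on the table under its middle; z up, y along its rail, x across. Plinth 130 x 360 x 12 mm, posts 14 mm thick at y = -170 and +170 mm carrying a straight level rail at x = 0, 20 mm thick along x, 32 mm from top to underside. The rail's orange upper part is bedded on rubber (gives 1 mm per 4 N of downward load) and was clamped anywhere along the rail
- rail_mid (a point): half-way between the posts, at the height of the rail's flat top (190 mm over the table). One notch in the orange top, right across x: 28 mm long along y, 18 mm deep, flat black floor. Its middle is within 42 mm of this point along y, NOT measured: see or feel for it (the hook can sink only there). The top reaches 80 mm or more each way
- model_a: olive model tracked vehicle, 84 x 160 x 62 mm, loose, on the plinth of the display stand, under the rail; origin under its middle
- model_b: sand-coloured model tracked vehicle, 97 x 184 x 70 mm, loose; origin under its middle
- model_c: olive model tracked vehicle with a bundle of launch tubes, 97 x 184 x 100 mm, loose; origin under its middle
- paint_a: brown paint jar, 34 mm across, 45 mm high, loose; origin under its middle
- paint_b: blue paint jar, 34 mm across, 45 mm high, loose; origin under its middle
- brush: paint brush, 170 mm long, loose
- cup: blue cup, 70 mm across, 80 mm high, loose; origin under its middle
Not all that is in view belongs to the job. What is shaped like the sign but pink is not meant.

How it is judged:
On the way, in this order (a step that is already met when the one before it is completed fails the run):
1. the sign is lifted out of the holder, clear of it (z of sign in the frame of holder above 0.055 m and contact force between sign and holder below 0.05 N), for 0.1 s.
2. the hook is down in the notch (seat within 5 mm of the notch's floor) while the sign is still held (z of sign_hook in the frame of stand between 0.166 and 0.177 m and x of sign_hook in the frame of stand between -0.012 and 0.012 m and y of sign_hook in the frame of stand between -0.06 and 0.06 m and contact force between sign and the fingers above 0.5 N), for 0.3 s.
At the end, for the whole second after the job is handed in: the sign hangs on the rail with its hook in the notch (seat within 6 mm of the notch's floor), within 0.25 rad of upright, at rest and released (z of sign_hook in the frame of stand between 0.166 and 0.178 m and x of sign_hook in the frame of stand between -0.012 and 0.012 m and y of sign_hook in the frame of stand between -0.06 and 0.06 m and angle between sign's own z axis and vertical below 0.25 rad and linear speed of sign below 0.02 m/s and angular speed of sign below 0.15 rad/s and contact force between sign and the fingers below 0.05 N); the robot touches nothing.
It fails at once if the sign presses or knocks on the stand with more than 18 N (contact force between sign and stand above 18 N).
It fails at once if the sign swings at the rail (turns faster than 1.8 rad/s, or tilts by more than 0.4 rad, with its hook down on the rail) (horizontal distance between sign_hook and rail_mid below 0.08 m and z of sign_hook in the frame of stand below 0.196 m and (angular speed of sign above 1.8 rad/s or angle between sign's own z axis and vertical above 0.4 rad)).
It fails at once if a model, paint jar, the brush or the cup is moved by more than 25 mm (distance of any of model_a, model_b, model_c, paint_a, paint_b, brush, cup from where it was at the start of the episode above 0.025 m).
It also fails if it takes over 64 s, if anything falls off the work surface, if the arm or the gripper's body presses on something with over 40 N, if the wrist force passes 120 N, or if a joint passes its speed limit or range.

ROBOT

A 7-joint arm with a two-finger parallel gripper is mounted at the origin on the work surface. World frame = base frame: x ahead of the robot, y to its left, z up, the work surface at z = 0. Lengths are in m, angles in rad, forces in N, time in s.
With the tool pointing down it reaches from about 0.35 to 0.9 m from the base axis. Payload 8.1 kg.
Tool frame: the origin (TCP) lies at the very end of the fingers, on their centre line; the grasp point (between the pads) lies 19 mm behind it; z points along the fingers, y is the line along which they close (so a half turn about z gives the same grasp; the last joint's range is limited). The gripper opens to 92 mm and grips with 3 to 60 N. Pads are 19 mm wide; open, the fingers measure 130 mm over their backs; the gripper's body (75 mm by 190 mm) begins 47 mm behind the grasp point.
Start: joints at [-1.377, 0.434, 0.025, 1.573, -0.012, 1.134, -0.075], TCP at [0.183, 0.598, 0.227] pointing down, gripper open.
Joint ranges: [-2.62, 2.62], [-0.44, 2.09], [-1.27, 1.32], [0.08, 2.57], [-1.32, 4.46], [0.12, 2], [-2.74, 2.74]. Speed limits (rad/s): [2.22, 2.22, 3.01, 3.01, 3.14, 3.14, 3.14].

INTERFACE

Orientations are given as a 3x3 rotation matrix whose columns are the frame's x, y, z axes.
In Python, from bench import * gives the robot as it stands. The module is installed in compiled form; this text tells all that it offers.
- The arm moves only by the tool move_arm, never from a script. Its argument "rows" is a list of rows, each an object with "offset": the shift along the tool's x, y, z in mm, a list of three; "rotation": the turn, a rotation vector about the tool's x, y, z in degrees, a list of three. In form: [{"offset": [dx, dy, dz], "rotation": [ax, ay, az]}, ...]. A call has 1 to 10 rows; each row shifts and turns the commanded pose from where the row before left it, along the tool's axes as they then stand; what a row does not reach is not made up. A row lasts 1/10 s, in which the tool goes at most 50 mm and 8.59 degrees, less where a joint would pass 70% of its speed; a pose out of reach is approached as far as the arm can. A call with a gripper value outside its range is refused whole. "jaw" is the finger opening in mm, from 0 to 91.8, set as the call begins (left out, the last holds). The fingers move at their own pace and stop on an object; "force" is the grip in N (left out, the last holds). Time passes only in rows, so rows that do not move let the fingers close. It gives the time, the measured TCP pose, the force, the opening and the grip force at its end, in the units of the state.
- state(): the state, without advancing time (a new reading comes with each control period).
- grab_frame(name): name is "scene" or "side" or "wrist"; returns the picture (480x640x3 uint8, red, green, blue); there is no depth.
- camera_params(name): a dict with "intrinsics" (3x3 intrinsics, pixels), "world_from_camera" (4x4, takes a point from camera to world coordinates). Camera axes: x right, y down, z forward; pixel columns grow to the right and rows downward; lengths in m; the calibration is good to about 2 mm. A picture is of the moment at which its call begins: read the wrist's pose just before it. camera_params takes no time and is no camera call; for the wrist camera it gives the pose at the moment of the call.
- close_job(): hands the job in; it is judged then, once.
The state is a dict: "clock": time; "qpos": joint angles; "dq": joint speeds; "joint_efforts": joint torques, N m; "ee_pos": TCP position; "orientation": TCP orientation; "ft_force": force on the tool from outside, world axes, zero at the start; "ft_torque": the same for the moment, N m; "width": finger opening in m; "gripper_force": force on a finger pad.
Only numpy, scipy, OpenCV 4.12 (cv2) and the standard library are available. Lean on these libraries where they do the work, as an engineer would, in place of code of your own. Each camera call takes 0.05 s, during which the arm holds its last target. There are 200 camera calls.

## Working session

There is one attempt and no reset: what is moved stays moved. The work goes in short steps, Python scripts to look and compute and a tool call to move; the robot and the scene stay as the last step left them, time stands still between calls to the robot, and variables do not carry over. Pictures are saved under pics/ and viewed, at most 10 in all, crops included, and the job is handed in when it is done.

Besides the shell and the picture viewer there is one more tool, called after ">>>" as a command line: name --argument value ..., lists and objects as JSON in quotes. move_arm: Moves the arm, as the interface text tells. Its arguments: {"type":"object","properties":{"rows":{"type":"array","items":{"type":"object","properties":{"offset":{"type":"array","items":{"type":"number"}},"rotation":{"type":"array","items":{"type":"number"}}}}},"jaw":{"type":"number"},"force":{"type":"number"}},"required":["rows"]}

```bash
mkdir -p pics
python3 - <<'E'
from bench import *
import cv2, numpy as np
s=state();print(s)
for n in ["scene","side","wrist"]:
    p=camera_params(n);print(n,np.round(p["intrinsics"],1).tolist(),np.round(p["world_from_camera"],4).tolist())
    cv2.imwrite(f"pics/{n}0.png",grab_frame(n)[:,:,::-1])
E
```

```text
{'clock': 0.0, 'qpos': array([-1.37660593,  0.43519942,  0.02495234,  1.57412315, -0.01157798,
        1.13398838, -0.07514424]), 'dq': array([ 1.25704574e-04, -4.82336180e-04,  8.68767928e-04,  1.55334340e-03,
        7.18270442e-04,  4.01951132e-04, -8.14714659e-05]), 'joint_efforts': array([ 1.17496766e-03, -6.67851162e+01,  9.85190570e-01, -3.14457786e+01,
       -6.06796495e-02,  4.28510341e-02,  1.59256829e-04]), 'ee_pos': array([0.1826813 , 0.59715948, 0.2259493 ]), 'orientation': array([[-9.56254857e-01,  2.92534703e-01, -3.11219156e-04],
       [ 2.92534828e-01,  9.56253625e-01, -1.54266702e-03],
       [-1.53679193e-04, -1.56622527e-03, -9.99998762e-01]]), 'ft_force': array([-0.31734809,  0.78576692, -0.28632745]), 'ft_torque': array([0.05151522, 0.01311867, 0.01302919]), 'gripper_force': 0.0, 'width': 0.09207378821351468}
scene [[611.8, 0.0, 325.2], [0.0, 611.8, 239.6], [0.0, 0.0, 1.0]] [[0.5694, 0.7029, -0.4264, 1.2367], [0.8221, -0.4897, 0.2905, -0.4995], [-0.0046, -0.5159, -0.8566, 1.5958], [0.0, 0.0, 0.0, 1.0]]
side [[592.7, 0.0, 318.2], [0.0, 592.7, 244.2], [0.0, 0.0, 1.0]] [[-0.8134, -0.4264, 0.3957, -0.1289], [-0.5817, 0.5879, -0.5621, 0.8939], [0.0071, -0.6874, -0.7262, 1.2923], [0.0, 0.0, 0.0, 1.0]]
wrist [[391.3, 0.0, 318.7], [0.0, 391.3, 231.2], [0.0, 0.0, 1.0]] [[0.2924, 0.9278, 0.2317, 0.1193], [0.9563, -0.283, -0.0735, 0.6166], [-0.0026, 0.2431, -0.97, 0.3835], [0.0, 0.0, 0.0, 1.0]]
```

View pics/scene0.png

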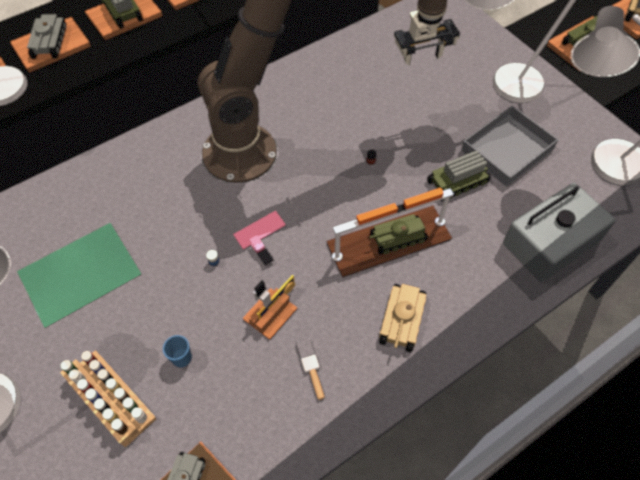

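View pics/side0.png

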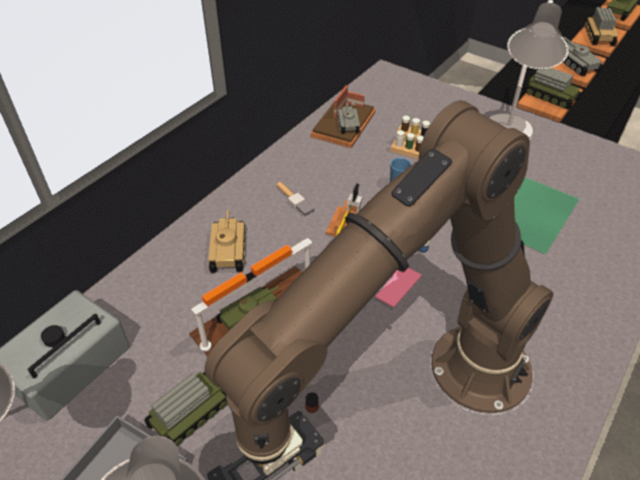

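The scene view shows the rail from (345,228) to (447,197) with a dark notch near (402,207). The sign is in its holder around (270,305), with its black tab near (260,289). In the side view the tab is near (355,190) and the notch near (250,275). I'll take enlarged crops to get exact pixels.

Run:
```python
import cv2, numpy as np
a=cv2.imread("pics/scene0.png");b=cv2.imread("pics/side0.png")
def c(i,x,y,w,h,k): return cv2.resize(i[y:y+h,x:x+w],None,fx=k,fy=k,interpolation=cv2.INTER_CUBIC)
o=np.zeros((600,800,3),np.uint8)
o[:300,:400]=cv2.resize(c(a,230,265,80,60,5),(400,300))
o[:300,400:]=cv2.resize(c(b,315,175,80,60,5),(400,300))
o[300:,:400]=c(a,325,170,133,100,3)[:300,:399].copy() if 0 else cv2.resize(a[170:270,325:458],(400,300),interpolation=cv2.INTER_CUBIC)
o[300:,400:]=cv2.resize(b[230:330,190:323],(400,300),interpolation=cv2.INTER_CUBIC)
cv2.imwrite("pics/crop1.png",o)
```

```text
(no output)
```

View pics/crop1.png

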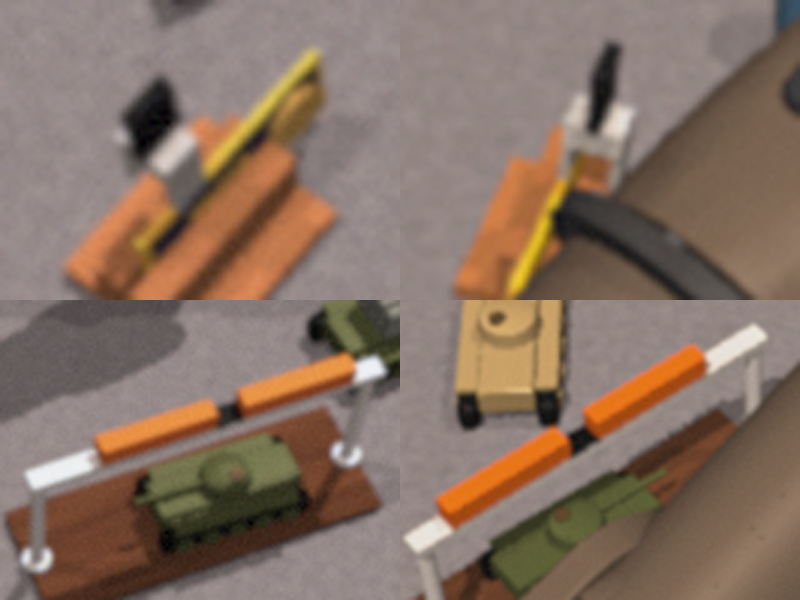

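The crops give these features:
- **Tab:** centre at about (260.4,288) in scene and (355.8,192.6) in side.
- **Plate:** its yellow top edge runs (259,315) to (293.6,276) in scene, with the dark face to the lower right and the weight at the upper right (+y).
- **Notch:** visible in both lower crops.

```bash
cat > h.py <<'E'
from bench import *
import cv2, numpy as np
def ray(cam,uv,P=None):
    P=P or camera_params(cam);T=np.array(P["world_from_camera"]);K=np.array(P["intrinsics"])
    return T[:3,3],T[:3,:3]@np.linalg.inv(K)@[uv[0],uv[1],1]
def plane(cam,uv,z,P=None):
    o,d=ray(cam,uv,P);return o+d*(z-o[2])/d[2]
def tri(c1,u1,c2,u2):
    o1,d1=ray(c1,u1);o2,d2=ray(c2,u2)
    t=np.linalg.lstsq(np.c_[d1,-d2],o2-o1,rcond=None)[0]
    return (o1+d1*t[0]+o2+d2*t[1])/2,np.linalg.norm(o1+d1*t[0]-o2-d2*t[1])
E
python3 - <<'E'
from h import *
np.set_printoptions(precision=4,suppress=True)
print("tab",tri("scene",(260.4,288),"side",(355.8,192.6)),plane("scene",(260.4,288),.141),plane("side",(355.8,192.6),.141))
a,b=plane("scene",(259,315),.072),plane("scene",(293.6,276),.072);print("plate",a,b,np.linalg.norm(a-b))
k=133/400
S=lambda x,y:(325+x*k,170+(y-300)*k)
D=lambda x,y:(190+(x-400)*k,230+(y-300)*k)
for n,s,d in [("L",S(32,480),D(762,334)),("R",S(376,366),D(414,538)),("notch",S(228,402),D(576,430)),("oL",S(104,445),D(697,355)),("oR",S(346,365),D(447,510))]:
    print(n,plane("scene",s,.19),plane("side",d,.19),tri("scene",s,"side",d))
E
```

```text
tab (array([ 0.5337, -0.2328,  0.1367]), np.float64(0.003927378591353112)) [ 0.5374 -0.2324  0.141 ] [ 0.5301 -0.2303  0.141 ]
plate [ 0.5716 -0.2655  0.072 ] [ 0.5255 -0.1235  0.072 ] 0.14937394076125285
L [0.5277 0.018  0.19  ] [0.4939 0.0441 0.19  ] (array([0.5114, 0.0258, 0.1629]), np.float64(0.0067315487908578735))
R [0.6089 0.3542 0.19  ] [0.5828 0.3771 0.19  ] (array([0.5982, 0.3671, 0.1674]), np.float64(0.0020307830426230617))
notch [0.5618 0.2155 0.19  ] [0.5527 0.2201 0.19  ] (array([0.5577, 0.2175, 0.1838]), np.float64(0.0032873292016312333))
oL [0.5345 0.0934 0.19  ] [0.5239 0.0962 0.19  ] (array([0.5294, 0.0941, 0.1841]), np.float64(0.00573637723503032))
oR [0.592  0.3319 0.19  ] [0.581  0.3421 0.19  ] (array([0.5874, 0.3374, 0.1803]), np.float64(0.0005630821304862543))
```

>>> move_arm --rows '[{"offset": [0, 0, -17]}, {"offset": [0, 0, -17]}, {"offset": [-29, -34.5, 0]}, {"offset": [-29, -34.5, 0]}, {"offset": [-29, -34.5, 0]}, {"offset": [-29, -34.5, 0]}, {"offset": [-29, -34.5, 0]}, {"offset": [-29, -34.5, 0]}, {"offset": [-29, -34.5, 0]}, {"offset": [-29, -34.5, 0]}]' --jaw 60 --force 10

```text
invalid input
```

>>> move_arm --rows '[{"offset": [-29, -34.5, 0]}, {"offset": [-29, -34.5, 0]}, {"offset": [-29, -34.5, 0]}, {"offset": [-29, -34.5, 0]}, {"offset": [-29, -34.5, 0]}, {"offset": [-29, -34.5, 0]}, {"offset": [-29, -34.5, 0]}, {"offset": [-29, -34.5, 0]}, {"offset": [-29, -34.5, 0]}, {"offset": [-29, -34.5, 0]}]'

```text
invalid input
```

>>> move_arm --rows '[{"offset": [-29, -34.5, 0]}, {"offset": [-29, -34.5, 0]}, {"offset": [0, 0, 0], "rotation": [0, 0, 8]}, {"offset": [0, 0, 0], "rotation": [0, 0, 8]}, {"offset": [0, 0, 0], "rotation": [0, 0, 8]}, {"offset": [0, 0, 0], "rotation": [0, 0, 8]}, {"offset": [0, 0, 0], "rotation": [0, 0, 8]}, {"offset": [0, 0, 0], "rotation": [0, 0, 8]}, {"offset": [0, 0, 0], "rotation": [0, 0, 7]}, {"offset": [0, 0, 0]}]'

```text
invalid input
```

Run:
```python
from h import *
s=state();print(s["clock"],s["ee_pos"],s["orientation"].round(3).tolist(),s["qpos"].round(2))
P=camera_params("wrist");print(np.round(P["world_from_camera"],4).tolist())
cv2.imwrite("pics/w1.png",grab_frame("wrist")[:,:,::-1]);cv2.imwrite("pics/side1.png",grab_frame("side")[:,:,::-1])
```

```text
0.15 [0.1827202  0.59730734 0.22612511] [[-0.956, 0.293, -0.0], [0.293, 0.956, -0.001], [-0.0, -0.001, -1.0]] [-1.38  0.44  0.02  1.57 -0.01  1.13 -0.08]
[[0.2924, 0.9278, 0.2318, 0.1193], [0.9563, -0.2831, -0.0733, 0.6166], [-0.0024, 0.2431, -0.97, 0.3836], [0.0, 0.0, 0.0, 1.0]]
```

View pics/w1.png

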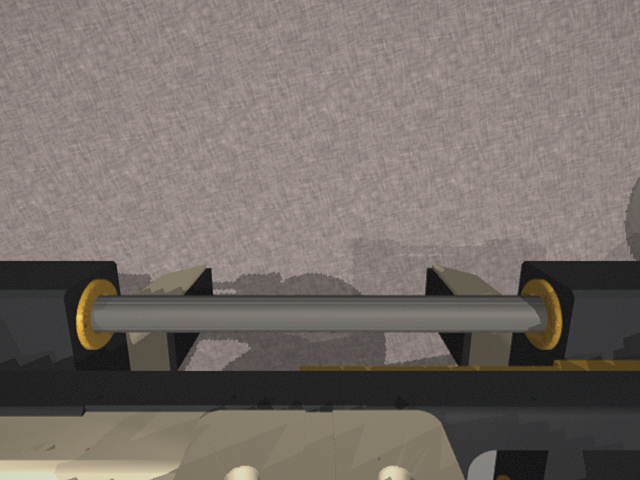

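The wrist picture shows bare table above the fingers at row 300, because the arm never moved. The rows were refused for lacking both keys, so I'll resend them.

>>> move_arm --rows '[{"offset": [0, 0, -17], "rotation": [0, 0, 0]}, {"offset": [0, 0, -17], "rotation": [0, 0, 0]}, {"offset": [-29, -34.5, 0], "rotation": [0, 0, 0]}, {"offset": [-29, -34.5, 0], "rotation": [0, 0, 0]}, {"offset": [-29, -34.5, 0], "rotation": [0, 0, 0]}, {"offset": [-29, -34.5, 0], "rotation": [0, 0, 0]}, {"offset": [-29, -34.5, 0], "rotation": [0, 0, 0]}, {"offset": [-29, -34.5, 0], "rotation": [0, 0, 0]}, {"offset": [-29, -34.5, 0], "rotation": [0, 0, 0]}, {"offset": [-29, -34.5, 0], "rotation": [0, 0, 0]}]' --jaw 60 --force 10

```text
clock: 1.25
ee_pos: [0.3243, 0.2641, 0.2609]
orientation: [[-0.956, 0.293, 0.0], [0.293, 0.956, 0.001], [-0.0, 0.001, -1.0]]
ft_force: [0.9, 0.1, 0.6]
width: 0.0601
gripper_force: 0.0
```

>>> move_arm --rows '[{"offset": [-29, -34.5, 0], "rotation": [0, 0, 0]}, {"offset": [-29, -34.5, 0], "rotation": [0, 0, 0]}, {"offset": [-29, -34.5, 0], "rotation": [0, 0, 0]}, {"offset": [-29, -34.5, 0], "rotation": [0, 0, 0]}, {"offset": [-29, -34.5, 0], "rotation": [0, 0, 0]}, {"offset": [-29, -34.5, 0], "rotation": [0, 0, 0]}, {"offset": [-29, -34.5, 0], "rotation": [0, 0, 0]}, {"offset": [-29, -34.5, 0], "rotation": [0, 0, 0]}, {"offset": [-29, -34.5, 0], "rotation": [0, 0, 0]}, {"offset": [-29, -34.5, 0], "rotation": [0, 0, 0]}]'

```text
clock: 2.25
ee_pos: [0.5008, -0.1504, 0.2609]
orientation: [[-0.956, 0.292, 0.001], [0.292, 0.956, 0.0], [-0.0, 0.0, -1.0]]
ft_force: [1.3, 1.4, 0.4]
width: 0.0599
gripper_force: 0.0
```

>>> move_arm --rows '[{"offset": [-29, -34.5, 0], "rotation": [0, 0, 0]}, {"offset": [-29, -34.5, 0], "rotation": [0, 0, 0]}, {"offset": [0, 0, 0], "rotation": [0, 0, 8]}, {"offset": [0, 0, 0], "rotation": [0, 0, 8]}, {"offset": [0, 0, 0], "rotation": [0, 0, 8]}, {"offset": [0, 0, 0], "rotation": [0, 0, 8]}, {"offset": [0, 0, 0], "rotation": [0, 0, 8]}, {"offset": [0, 0, 0], "rotation": [0, 0, 8]}, {"offset": [0, 0, 0], "rotation": [0, 0, 7]}, {"offset": [0, 0, 0], "rotation": [0, 0, 0]}]'

```text
clock: 3.25
ee_pos: [0.5356, -0.2315, 0.2605]
orientation: [[-0.307, 0.952, -0.0], [0.952, 0.307, -0.0], [0.0, -0.0, -1.0]]
ft_force: [0.5, -0.4, -0.3]
width: 0.0599
gripper_force: 0.0
```

Run:
```python
from h import *
s=state();print(s["clock"],s["ee_pos"],s["orientation"].round(3).tolist(),s["qpos"].round(2))
P=camera_params("wrist");print(np.round(P["world_from_camera"],4).tolist())
cv2.imwrite("pics/w2.png",grab_frame("wrist")[:,:,::-1])
```

```text
3.25 [ 0.53564018 -0.23151725  0.26051359] [[-0.307, 0.952, -0.0], [0.952, 0.307, -0.0], [0.0, -0.0, -1.0]] [-0.3   0.43  0.9   1.68 -0.36  1.21  1.  ]
[[0.9515, 0.2986, 0.0732, 0.5146], [0.3075, -0.9226, -0.2331, -0.1693], [-0.0021, 0.2443, -0.9697, 0.418], [0.0, 0.0, 0.0, 1.0]]
```

View pics/w2.png

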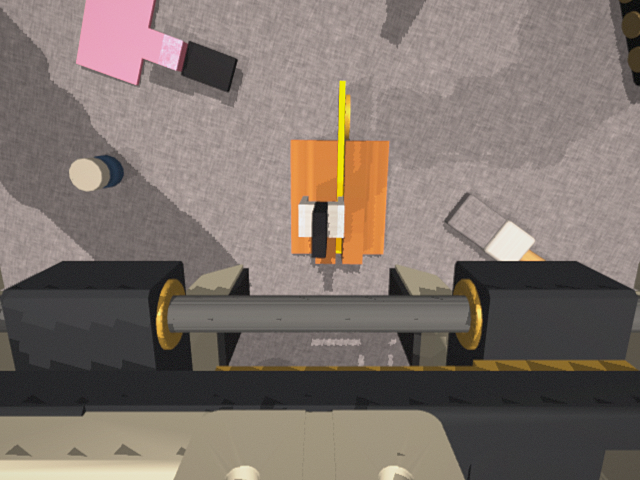

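The wrist view shows the tab at about (320,228) between the fingers. The plate edge runs (343,82) to (340,252), which is nearly aligned.

Run:
```python
from h import *
np.set_printoptions(precision=4,suppress=True)
im=cv2.imread("pics/w2.png").astype(int)
hsv=cv2.cvtColor(im.astype(np.uint8),cv2.COLOR_BGR2HSV)
y=(hsv[...,0]>24)&(hsv[...,0]<34)&(hsv[...,1]>180)&(hsv[...,2]>120);y[:,:330]=0;y[:,350:]=0;y[258:]=0
for r in (85,100,120,150,190,240,250): print(r,np.where(y[r])[0][[0,-1]] if y[r].any() else None)
v=np.array([ (np.where(y[r])[0].mean(),r) for r in range(90,248,2) if y[r].any()])
W=np.array([plane("wrist",p,.072)[:2] for p in v]);d=np.polyfit(W[:,1],W[:,0],1);print("plate az deg",90-np.degrees(np.arctan(d[0])))
b=(im.max(2)<45)[195:260,305:335];
for r in range(0,65,4):
    q=np.where(b[r])[0];print(r+195,(q+305)[[0,-1]] if len(q) else None, im[r+195,312:332:3].mean(1) if 0 else "")
for r in (210,240,252): print(r, im[r,308:334].mean(1).round())
W2=lambda p,z:plane("wrist",p,z)
s=state();R=s["orientation"];
for n,p,z in [("plate mid",(342,150),.072),("tab 205 top",(321,205),.164),("tab 255 top",(319.5,255),.164)]:
    w=W2(p,z);print(n,w,"in tool",R.T@(w-s["ee_pos"]))
```

```text
85 [340 344]
100 [339 344]
120 [339 344]
150 [338 343]
190 [337 341]
240 None
250 [337 338]
plate az deg 107.30088084622562
195 None 
199 None 
203 [316 326] 
207 [315 326] 
211 [314 326] 
215 [313 326] 
219 [313 326] 
223 [313 326] 
227 [313 326] 
231 [313 326] 
235 [313 326] 
239 [317 326] 
243 [325 325] 
247 [325 325] 
251 [320 324] 
255 [315 323] 
259 None 
210 [226. 227. 229. 234. 191.  92.  27.  19.  29.  32.  29.  22.  27.  27.
  30.  30.  25.  28.  35. 114. 208. 215. 213. 212. 210. 211.]
240 [127. 115. 116.  83.  51.  45.  44.  43.  50.  48.  46.  44.  43.  45.
  45.  49.  45.  36.  33.  94. 104. 101. 100. 103. 101. 103.]
252 [152. 131. 120.  86.  51.  41.  47.  43.  46.  44.  46.  45.  44.  50.
  45.  41.  43.  40.  79. 101. 102. 103. 102. 104. 101. 103.]
plate mid [ 0.5374 -0.1773  0.072 ] in tool [0.051  0.0186 0.1885]
tab 205 top [ 0.5296 -0.2131  0.164 ] in tool [0.0194 0.0001 0.0966]
tab 255 top [ 0.5395 -0.2462  0.164 ] in tool [-0.0151 -0.0009  0.0966]
```

>>> move_arm --rows '[{"offset": [0, 0.5, 27], "rotation": [0, 0, 0.5]}, {"offset": [0, 0, 27], "rotation": [0, 0, 0]}, {"offset": [0, 0, 27], "rotation": [0, 0, 0]}, {"offset": [0, 0, 27], "rotation": [0, 0, 0]}, {"offset": [0, 0, 18], "rotation": [0, 0, 0]}, {"offset": [0, 0, 10], "rotation": [0, 0, 0]}, {"offset": [0, 0, 0], "rotation": [0, 0, 0]}, {"offset": [0, 0, 0], "rotation": [0, 0, 0]}]'

```text
clock: 4.1
ee_pos: [0.5364, -0.232, 0.1254]
orientation: [[-0.302, 0.953, 0.001], [0.953, 0.302, -0.0], [-0.001, 0.001, -1.0]]
ft_force: [-0.1, -0.1, 1.1]
width: 0.0598
gripper_force: 0.0
```

>>> move_arm --rows '[{"offset": [0, 0, 0], "rotation": [0, 0, 0]}, {"offset": [0, 0, 0], "rotation": [0, 0, 0]}, {"offset": [0, 0, 0], "rotation": [0, 0, 0]}, {"offset": [0, 0, 0], "rotation": [0, 0, 0]}, {"offset": [0, 0, 0], "rotation": [0, 0, 0]}, {"offset": [0, 0, 0], "rotation": [0, 0, 0]}, {"offset": [0, 0, 0], "rotation": [0, 0, 0]}, {"offset": [0, 0, 0], "rotation": [0, 0, 0]}]' --jaw 2 --force 45

```text
clock: 4.9
ee_pos: [0.5388, -0.2307, 0.1251]
orientation: [[-0.302, 0.953, 0.004], [0.953, 0.302, 0.0], [-0.001, 0.004, -1.0]]
ft_force: [7.1, 2.1, -3.0]
width: 0.0099
gripper_force: 44.9
```

>>> move_arm --rows '[{"offset": [0, 2, 0], "rotation": [0, 0, 0]}, {"offset": [0, 0, -5], "rotation": [0, 0, 0]}, {"offset": [0, 0, -10], "rotation": [0, 0, 0]}, {"offset": [0, 0, -15], "rotation": [0, 0, 0]}, {"offset": [0, 0, -20], "rotation": [0, 0, 0]}, {"offset": [0, 0, -20], "rotation": [0, 0, 0]}, {"offset": [0, 0, -20], "rotation": [0, 0, 0]}, {"offset": [0, 0, -20], "rotation": [0, 0, 0]}, {"offset": [0, 0, -30], "rotation": [0, 0, 0]}, {"offset": [0, 0, -30], "rotation": [0, 0, 0]}]'

```text
clock: 5.9
ee_pos: [0.5368, -0.2311, 0.2954]
orientation: [[-0.3, 0.954, -0.002], [0.954, 0.3, 0.0], [0.001, -0.002, -1.0]]
ft_force: [1.5, -0.4, -2.2]
width: 0.0096
gripper_force: 45.0
```

>>> move_arm --rows '[{"offset": [0, 0, -20], "rotation": [0, 0, 0]}, {"offset": [0, 0, -10], "rotation": [0, 0, 0]}, {"offset": [0, 0, 0], "rotation": [0, 0, 0]}, {"offset": [0, 0, 0], "rotation": [0, 0, 0]}]'

```text
clock: 6.3
ee_pos: [0.5374, -0.2308, 0.3236]
orientation: [[-0.3, 0.954, -0.002], [0.954, 0.3, 0.001], [0.001, -0.001, -1.0]]
ft_force: [-0.3, -0.0, -2.6]
width: 0.01
gripper_force: 45.0
```

Run:
```python
from h import *
s=state();print(s["clock"],s["ee_pos"],s["width"],s["gripper_force"],s["ft_force"],s["ft_torque"])
a=grab_frame("scene")[:,:,::-1];b=grab_frame("side")[:,:,::-1];cv2.imwrite("pics/scene3.png",a);cv2.imwrite("pics/side3.png",b)
o=np.hstack([cv2.resize(a[215:335,190:310],(400,400)),cv2.resize(b[100:220,290:410],(400,400))])
cv2.imwrite("pics/crop3.png",o)
```

```text
6.3 [ 0.53743548 -0.23075876  0.32361361] 0.01003863506413139 44.98582899570465 [-0.29176212 -0.02046409 -2.60309846] [-0.1597506   0.05599209 -0.01958841]
```

View pics/crop3.png

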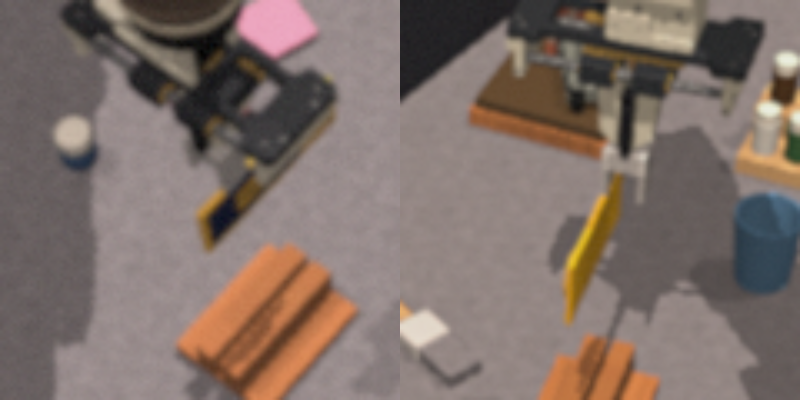

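>>> move_arm --rows '[{"offset": [15, 4, 0], "rotation": [0, 0, 0]}, {"offset": [30, 9, 0], "rotation": [0, 0, 0]}, {"offset": [30, 9, 0], "rotation": [0, 0, 0]}, {"offset": [30, 9, 0], "rotation": [0, 0, 0]}, {"offset": [30, 9, 0], "rotation": [0, 0, 0]}, {"offset": [30, 9, 0], "rotation": [0, 0, 0]}, {"offset": [30, 9, 0], "rotation": [0, 0, 0]}, {"offset": [30, 9, 0], "rotation": [0, 0, 0]}, {"offset": [30, 9, 0], "rotation": [0, 0, 0]}, {"offset": [30, 9, 0], "rotation": [0, 0, 0]}]'

```text
clock: 7.4
ee_pos: [0.5327, 0.0676, 0.3238]
orientation: [[-0.301, 0.954, -0.002], [0.954, 0.301, -0.0], [0.0, -0.002, -1.0]]
ft_force: [0.7, 0.6, -1.6]
width: 0.01
gripper_force: 45.0
```

>>> move_arm --rows '[{"offset": [30, 9, 0], "rotation": [0, 0, 0]}, {"offset": [22, 7, 0], "rotation": [0, 0, 0]}, {"offset": [0, 0, 0], "rotation": [0, 0, 3]}, {"offset": [0, 0, 0], "rotation": [0, 0, 5]}, {"offset": [0, 0, 0], "rotation": [0, 0, 5]}, {"offset": [0, 0, 0], "rotation": [0, 0, 5]}, {"offset": [0, 0, 0], "rotation": [0, 0, 5]}, {"offset": [0, 0, 0], "rotation": [0, 0, 5]}, {"offset": [0, 0, 0], "rotation": [0, 0, 3]}, {"offset": [0, 0, 0], "rotation": [0, 0, 0]}]'

```text
clock: 8.4
ee_pos: [0.5325, 0.1207, 0.3238]
orientation: [[0.234, 0.972, -0.001], [0.972, -0.234, -0.001], [-0.001, -0.001, -1.0]]
ft_force: [0.5, -0.7, -1.7]
width: 0.0097
gripper_force: 45.0
```

Run:
```python
from h import *
s=state();print(s["clock"],s["ee_pos"],s["orientation"].round(3).tolist(),s["qpos"].round(2))
cv2.imwrite("pics/w4.png",grab_frame("wrist")[:,:,::-1]);cv2.imwrite("pics/side4.png",grab_frame("side")[:,:,::-1]);cv2.imwrite("pics/scene4.png",grab_frame("scene")[:,:,::-1])
```

```text
8.4 [0.53250688 0.12072681 0.32378642] [[0.234, 0.972, -0.001], [0.972, -0.234, -0.001], [-0.001, -0.001, -1.0]] [-1.07  0.33  1.03  1.67 -0.29  1.31 -0.23]
```

View pics/w4.png

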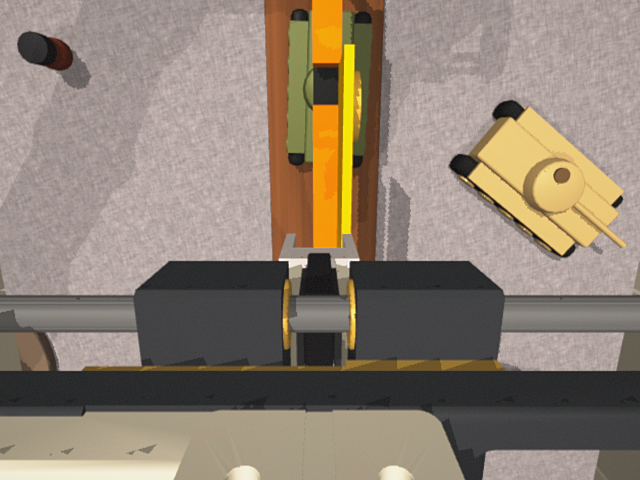

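The wrist view shows the rail straight ahead at cols 313–339 and the black notch at rows 64–104. The plate hangs parallel beside the rail at col 348.

Run:
```python
from h import *
np.set_printoptions(precision=4,suppress=True)
im=cv2.imread("pics/w4.png");hsv=cv2.cvtColor(im,cv2.COLOR_BGR2HSV)
o=(hsv[...,0]>8)&(hsv[...,0]<22)&(hsv[...,1]>200)&(hsv[...,2]>150)
s=state();R=s["orientation"];p=s["ee_pos"]
T=lambda uv,z:R.T@(plane("wrist",uv,z)-p)
for r in (10,30,50,120,150,200,230):
    q=np.where(o[r,290:350])[0]+290;l,h=q[0]-.5,q[-1]+.5
    print(r,l,h,T((l,r),.19)[:2],T((h,r),.19)[:2])
print([ (r,hsv[r,325].tolist()) for r in list(range(56,70))+list(range(99,110))])
for r in (63.5,103.5): print(r,T((325,r),.19),T((325,r),.172))
y=(hsv[...,0]>24)&(hsv[...,0]<34)&(hsv[...,1]>180)&(hsv[...,2]>120)
for r in (50,100,150,200,230):
    q=np.where(y[r,335:365])[0]+335;print("plate",r,q[0],q[-1],T((q.mean(),r),p[2]+.025-.025-.050+.0)[:2])
```

```text
10 311.5 341.5 [ 0.1448 -0.0063] [0.1448 0.0139]
30 312.5 341.5 [ 0.1325 -0.0056] [0.1325 0.0141]
50 312.5 341.5 [ 0.1199 -0.0057] [0.1199 0.0143]
120 312.5 342.5 [ 0.0736 -0.0058] [0.0736 0.0157]
150 312.5 341.5 [ 0.0525 -0.0059] [0.0525 0.0153]
200 312.5 341.5 [ 0.0155 -0.0061] [0.0156 0.0158]
230 312.5 340.5 [-0.0078 -0.0062] [-0.0078  0.0154]
[(56, [18, 245, 245]), (57, [18, 245, 245]), (58, [18, 245, 245]), (59, [18, 245, 245]), (60, [18, 245, 245]), (61, [18, 245, 249]), (62, [16, 245, 250]), (63, [14, 238, 152]), (64, [13, 230, 102]), (65, [13, 233, 106]), (66, [13, 235, 102]), (67, [11, 135, 64]), (68, [130, 22, 35]), (69, [100, 24, 32]), (99, [30, 6, 46]), (100, [23, 23, 45]), (101, [0, 5, 47]), (102, [105, 22, 47]), (103, [143, 23, 45]), (104, [11, 165, 116]), (105, [15, 250, 232]), (106, [17, 246, 252]), (107, [17, 245, 246]), (108, [17, 245, 245]), (109, [17, 245, 245])]
63.5 [0.1113 0.003  0.1342] [0.1142 0.0032 0.1522]
103.5 [0.0849 0.0031 0.1342] [0.0861 0.0033 0.1522]
plate 50 344 354 [0.1041 0.0135]
plate 100 344 353 [0.0808 0.0137]
plate 150 343 351 [0.0561 0.0134]
plate 200 342 350 [0.0299 0.0133]
plate 230 342 349 [0.0133 0.0133]
```

>>> move_arm --rows '[{"offset": [10, 5.5, 0], "rotation": [0, 0, 0]}, {"offset": [20, 0, 0], "rotation": [0, 0, 0]}, {"offset": [20, 0, 0], "rotation": [0, 0, 0]}, {"offset": [15, 0, 10], "rotation": [0, 0, 0]}, {"offset": [10, 0, 20], "rotation": [0, 0, 0]}, {"offset": [0, 0, 20], "rotation": [0, 0, 0]}, {"offset": [0, 0, 15], "rotation": [0, 0, 0]}, {"offset": [0, 0, 5], "rotation": [0, 0, 0]}, {"offset": [0, 0, 0], "rotation": [0, 0, 0]}, {"offset": [0, 0, 0], "rotation": [0, 0, 0]}]'

```text
clock: 9.55
ee_pos: [0.5563, 0.1927, 0.2551]
orientation: [[0.233, 0.972, 0.001], [0.972, -0.233, 0.0], [0.0, 0.001, -1.0]]
ft_force: [1.0, 1.0, -1.5]
width: 0.0099
gripper_force: 45.0
```

Run:
```python
from h import *
s=state();print(s["clock"],s["ee_pos"],s["orientation"].round(3).tolist(),s["ft_force"])
w=grab_frame("wrist")[:,:,::-1];a=grab_frame("scene")[:,:,::-1];b=grab_frame("side")[:,:,::-1]
for n,i in zip(("w5","scene5","side5"),(w,a,b)):cv2.imwrite(f"pics/{n}.png",i)
o=np.zeros((600,800,3),np.uint8)
o[:300,:400]=cv2.resize(w[100:280,200:440],(400,300));o[:300,400:]=cv2.resize(a[140:260,320:480],(400,300));o[300:,:400]=cv2.resize(b[200:335,180:360],(400,300))
cv2.imwrite("pics/crop5.png",o)
```

```text
9.55 [0.55626835 0.19270742 0.25511825] [[0.233, 0.972, 0.001], [0.972, -0.233, 0.0], [0.0, 0.001, -1.0]] [ 1.02093886  0.98397083 -1.54706328]
```

View pics/crop5.png

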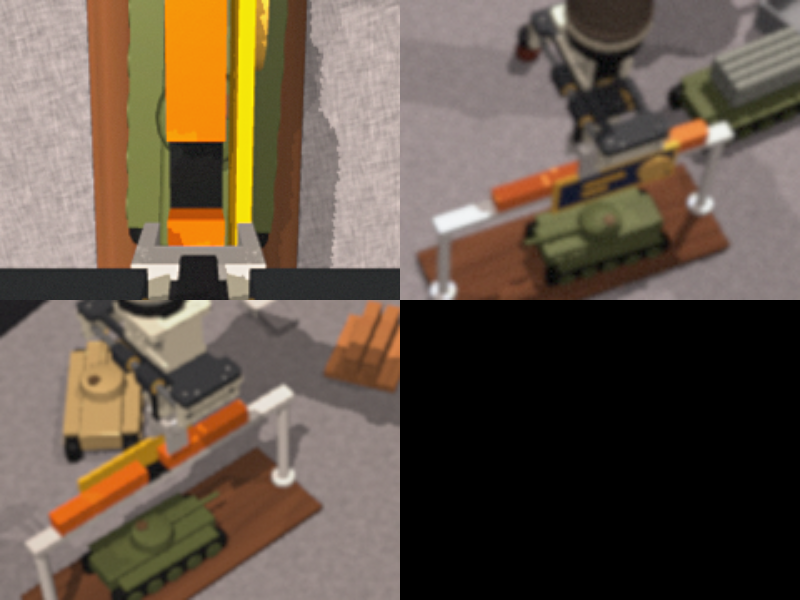

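The crop shows the hook legs straddling the rail, nearly centred (legs around cols 147 and 253, rail centre near 197). The notch lies just ahead at crop rows 142–208. In the side view the model and holder are undisturbed.

Run:
```python
from h import *
np.set_printoptions(precision=4,suppress=True)
im=cv2.imread("pics/w5.png");hsv=cv2.cvtColor(im,cv2.COLOR_BGR2HSV)
o=(hsv[...,0]>8)&(hsv[...,0]<22)&(hsv[...,1]>200)&(hsv[...,2]>150)
y=(hsv[...,0]>24)&(hsv[...,0]<34)&(hsv[...,1]>180)&(hsv[...,2]>120)
s=state();R=s["orientation"];p=s["ee_pos"];T=lambda uv,z:R.T@(plane("wrist",uv,z)-p)
for r in (110,150,180,237,243):
    q=np.where(o[r,290:340])[0]+290;l,h=q[0]-.5,q[-1]+.5;Y=np.where(y[r,335:370])[0]+335
    e=T((l,r),.19),T((h,r),.19);print(r,l,h,e[0][:2],e[1][1],"mid",(e[0][1]+e[1][1])/2, "plate",(Y[0],Y[-1],T((Y[0]-.5,r),p[2]-.053)[1],T((Y[-1]+.5,r),p[2]-.053)[1]) if len(Y) else 0)
g=im[:,318].max(1);print("notch col",[(r,int(g[r])) for r in list(range(180,192))+list(range(220,232))])
for r in (185.5,224.5): print(r,T((318,r),.19)[0],T((318,r),.172)[0])
print("leg row 240",[ (c,int(im[240,c].mean())) for c in range(275,366,1)])
```

```text
110 298.5 335.5 [ 0.0768 -0.0123] 0.007835771087517693 mid -0.0022509778365185622 plate (np.int64(343), np.int64(358), np.float64(0.010939595557600674), np.float64(0.019175042225672075))
150 298.5 335.5 [ 0.0555 -0.0126] 0.0080646580157522 mid -0.002268927373148516 plate (np.int64(343), np.int64(352), np.float64(0.011243847179133995), np.float64(0.01651696688382363))
180 299.5 334.5 [ 0.0387 -0.0122] 0.0076748034326482445 mid -0.00228296996680041 plate (np.int64(342), np.int64(350), np.float64(0.01094481792965115), np.float64(0.01577935952726307))
237 300.5 339.5 [ 0.0052 -0.012 ] 0.010963201687863787 mid -0.0005412604421284137 plate 0
243 300.5 339.5 [ 0.0015 -0.0121] 0.011011778249129349 mid -0.0005374608964160343 plate (np.int64(341), np.int64(341), np.float64(0.010894010985418878), np.float64(0.011453136685071093))
notch col [(180, 246), (181, 246), (182, 247), (183, 252), (184, 255), (185, 89), (186, 25), (187, 28), (188, 33), (189, 26), (190, 27), (191, 27), (220, 32), (221, 35), (222, 36), (223, 31), (224, 72), (225, 145), (226, 189), (227, 185), (228, 184), (229, 182), (230, 
[... 487 characters left out ...]
06, 105), (307, 107), (308, 128), (309, 131), (310, 130), (311, 130), (312, 130), (313, 129), (314, 130), (315, 130), (316, 130), (317, 131), (318, 130), (319, 129), (320, 130), (321, 130), (322, 130), (323, 129), (324, 130), (325, 129), (326, 130), (327, 131), (328, 130), (329, 130), (330, 130), (331, 130), (332, 131), (333, 131), (334, 123), (335, 115), (336, 89), (337, 70), (338, 69), (339, 93), (340, 98), (341, 148), (342, 143), (343, 123), (344, 136), (345, 145), (346, 143), (347, 142), (348, 142), (349, 141), (350, 142), (351, 143), (352, 147), (353, 103), (354, 47), (355, 22), (356, 24), (357, 21), (358, 19), (359, 27), (360, 29), (361, 49), (362, 63), (363, 62), (364, 62), (365, 63)]
```

>>> move_arm --rows '[{"offset": [-4, -0.6, 0], "rotation": [0, 0, 0]}, {"offset": [0, 0, 8], "rotation": [0, 0, 0]}, {"offset": [0, 0, 8], "rotation": [0, 0, 0]}, {"offset": [0, 0, 7], "rotation": [0, 0, 0]}, {"offset": [0, 0, 5], "rotation": [0, 0, 0]}, {"offset": [0, 0, 2], "rotation": [0, 0, 0]}, {"offset": [0, 0, 0], "rotation": [0, 0, 0]}, {"offset": [0, 0, 0], "rotation": [0, 0, 0]}, {"offset": [0, 0, 0], "rotation": [0, 0, 0]}]'

```text
clock: 10.6
ee_pos: [0.5546, 0.1887, 0.225]
orientation: [[0.234, 0.972, 0.0], [0.972, -0.234, 0.0], [0.0, 0.0, -1.0]]
ft_force: [0.4, -0.0, -2.0]
width: 0.0098
gripper_force: 45.0
```

>>> move_arm --rows '[{"offset": [0, 0, 1], "rotation": [0, 0, 0]}, {"offset": [0, 0, 1], "rotation": [0, 0, 0]}, {"offset": [0, 0, 1], "rotation": [0, 0, 0]}, {"offset": [0, 0, 0], "rotation": [0, 0, 0]}]'

```text
clock: 11.0
ee_pos: [0.5543, 0.1886, 0.2216]
orientation: [[0.234, 0.972, -0.0], [0.972, -0.234, -0.0], [-0.0, -0.0, -1.0]]
ft_force: [0.1, 0.7, -2.2]
width: 0.01
gripper_force: 45.0
```

>>> move_arm --rows '[{"offset": [0, 0, 1], "rotation": [0, 0, 0]}, {"offset": [0, 0, 1], "rotation": [0, 0, 0]}, {"offset": [0, 0, 0.5], "rotation": [0, 0, 0]}, {"offset": [0, 0, 0], "rotation": [0, 0, 0]}, {"offset": [0, 0, 0], "rotation": [0, 0, 0]}]'

```text
clock: 11.5
ee_pos: [0.5544, 0.1886, 0.2192]
orientation: [[0.234, 0.972, 0.0], [0.972, -0.234, -0.0], [-0.0, 0.0, -1.0]]
ft_force: [0.5, -0.7, -2.6]
width: 0.0099
gripper_force: 45.0
```

>>> move_arm --rows '[{"offset": [0, 0, 0.5], "rotation": [0, 0, 0]}, {"offset": [0, 0, 0.5], "rotation": [0, 0, 0]}, {"offset": [0, 0, 0], "rotation": [0, 0, 0]}, {"offset": [0, 0, 0], "rotation": [0, 0, 0]}]'

```text
clock: 11.9
ee_pos: [0.5544, 0.1886, 0.2182]
orientation: [[0.234, 0.972, 0.0], [0.972, -0.234, 0.0], [0.0, 0.0, -1.0]]
ft_force: [0.0, -0.5, -1.2]
width: 0.0097
gripper_force: 45.0
```

>>> move_arm --rows '[{"offset": [0, 0, 0.5], "rotation": [0, 0, 0]}, {"offset": [0, 0, 0.5], "rotation": [0, 0, 0]}, {"offset": [0, 0, 0], "rotation": [0, 0, 0]}, {"offset": [0, 0, 0], "rotation": [0, 0, 0]}]'

```text
clock: 12.3
ee_pos: [0.5544, 0.1886, 0.2174]
orientation: [[0.234, 0.972, 0.0], [0.972, -0.234, 0.0], [0.0, 0.0, -1.0]]
ft_force: [-1.2, -0.0, 1.6]
width: 0.0094
gripper_force: 45.0
```

>>> move_arm --rows '[{"offset": [0, 0, 0.5], "rotation": [0, 0, 0]}, {"offset": [0, 0, 0], "rotation": [0, 0, 0]}, {"offset": [0, 0, 0], "rotation": [0, 0, 0]}]'

```text
clock: 12.6
ee_pos: [0.5544, 0.1886, 0.2169]
orientation: [[0.234, 0.972, 0.0], [0.972, -0.234, 0.0], [0.0, 0.0, -1.0]]
ft_force: [-1.5, -0.4, 3.6]
width: 0.01
gripper_force: 45.0
```

Contact came at TCP z of about 0.218, which puts the rail top where I expected. I'll ease the load and slide.

>>> move_arm --rows '[{"offset": [0, 0, -0.5], "rotation": [0, 0, 0]}, {"offset": [2, 0, 0], "rotation": [0, 0, 0]}, {"offset": [3, 0, 0], "rotation": [0, 0, 0]}, {"offset": [3, 0, 0], "rotation": [0, 0, 0]}, {"offset": [3, 0, 0], "rotation": [0, 0, 0]}, {"offset": [3, 0, 0], "rotation": [0, 0, 0]}, {"offset": [3, 0, 0], "rotation": [0, 0, 0]}, {"offset": [3, 0, 0], "rotation": [0, 0, 0]}, {"offset": [2, 0, 0], "rotation": [0, 0, 0]}, {"offset": [0, 0, 0], "rotation": [0, 0, 0]}]'

```text
clock: 13.6
ee_pos: [0.5596, 0.2105, 0.2172]
orientation: [[0.233, 0.972, 0.0], [0.972, -0.233, 0.0], [0.0, 0.0, -1.0]]
ft_force: [-0.1, -0.5, 2.6]
width: 0.0098
gripper_force: 45.0
```

>>> move_arm --rows '[{"offset": [1, 0, 0], "rotation": [0, 0, 0]}, {"offset": [1, 0, 0], "rotation": [0, 0, 0]}, {"offset": [0, 0, 0], "rotation": [0, 0, 0]}, {"offset": [0, 0, 0], "rotation": [0, 0, 0]}]'

```text
clock: 14.0
ee_pos: [0.56, 0.212, 0.2172]
orientation: [[0.234, 0.972, 0.0], [0.972, -0.234, 0.0], [0.0, -0.0, -1.0]]
ft_force: [-0.2, -1.8, 1.3]
width: 0.0096
gripper_force: 45.0
```

>>> move_arm --rows '[{"offset": [1, 0, 0], "rotation": [0, 0, 0]}, {"offset": [0, 0, 0], "rotation": [0, 0, 0]}, {"offset": [0, 0, 0], "rotation": [0, 0, 0]}]'

```text
clock: 14.3
ee_pos: [0.5602, 0.213, 0.2172]
orientation: [[0.233, 0.972, 0.0], [0.972, -0.233, 0.0], [0.0, 0.0, -1.0]]
ft_force: [-0.4, -1.2, 1.5]
width: 0.0102
gripper_force: 45.0
```

>>> move_arm --rows '[{"offset": [1, 0, 0], "rotation": [0, 0, 0]}, {"offset": [0, 0, 0], "rotation": [0, 0, 0]}, {"offset": [0, 0, 0], "rotation": [0, 0, 0]}]'

```text
clock: 14.6
ee_pos: [0.5605, 0.2145, 0.2171]
orientation: [[0.233, 0.972, 0.0], [0.972, -0.233, 0.001], [0.001, -0.0, -1.0]]
ft_force: [0.0, -0.3, -0.1]
width: 0.0095
gripper_force: 45.0
```

>>> move_arm --rows '[{"offset": [1, 0, 0], "rotation": [0, 0, 0]}, {"offset": [0, 0, 0], "rotation": [0, 0, 0]}, {"offset": [0, 0, 0], "rotation": [0, 0, 0]}]'

```text
clock: 14.9
ee_pos: [0.5605, 0.2152, 0.2171]
orientation: [[0.233, 0.972, -0.0], [0.972, -0.233, 0.0], [0.0, -0.0, -1.0]]
ft_force: [0.6, 0.0, -0.6]
width: 0.0099
gripper_force: 45.0
```

>>> move_arm --rows '[{"offset": [1, 0, 0], "rotation": [0, 0, 0]}, {"offset": [0, 0, 0], "rotation": [0, 0, 0]}, {"offset": [0, 0, 0], "rotation": [0, 0, 0]}]'

```text
clock: 15.2
ee_pos: [0.5608, 0.2158, 0.2171]
orientation: [[0.234, 0.972, -0.0], [0.972, -0.234, -0.0], [-0.0, -0.0, -1.0]]
ft_force: [-0.6, 0.4, -1.1]
width: 0.0094
gripper_force: 45.0
```

>>> move_arm --rows '[{"offset": [0.5, 0, 0.5], "rotation": [0, 0, 0]}, {"offset": [0, 0, 0.5], "rotation": [0, 0, 0]}, {"offset": [0, 0, 0], "rotation": [0, 0, 0]}, {"offset": [0, 0, 0], "rotation": [0, 0, 0]}]'

```text
clock: 15.6
ee_pos: [0.561, 0.2163, 0.2162]
orientation: [[0.234, 0.972, -0.0], [0.972, -0.234, -0.0], [-0.0, -0.0, -1.0]]
ft_force: [0.1, -0.5, -2.1]
width: 0.01
gripper_force: 45.0
```

>>> move_arm --rows '[{"offset": [0, 0, 0.5], "rotation": [0, 0, 0]}, {"offset": [0, 0, 0.5], "rotation": [0, 0, 0]}, {"offset": [0, 0, 0], "rotation": [0, 0, 0]}, {"offset": [0, 0, 0], "rotation": [0, 0, 0]}]'

```text
clock: 16.0
ee_pos: [0.561, 0.2163, 0.2152]
orientation: [[0.234, 0.972, 0.0], [0.972, -0.234, 0.0], [0.0, 0.0, -1.0]]
ft_force: [-0.9, 0.1, -2.3]
width: 0.0097
gripper_force: 45.0
```

It is sinking freely in the notch, so I'll lower on.

>>> move_arm --rows '[{"offset": [0, 0, 1], "rotation": [0, 0, 0]}, {"offset": [0, 0, 1], "rotation": [0, 0, 0]}, {"offset": [0, 0, 1], "rotation": [0, 0, 0]}, {"offset": [0, 0, 0], "rotation": [0, 0, 0]}, {"offset": [0, 0, 0], "rotation": [0, 0, 0]}]'

```text
clock: 16.5
ee_pos: [0.561, 0.2163, 0.2122]
orientation: [[0.234, 0.972, -0.0], [0.972, -0.234, -0.0], [-0.0, -0.0, -1.0]]
ft_force: [0.2, 0.4, -1.9]
width: 0.0099
gripper_force: 45.0
```

>>> move_arm --rows '[{"offset": [0, 0, 1], "rotation": [0, 0, 0]}, {"offset": [0, 0, 1], "rotation": [0, 0, 0]}, {"offset": [0, 0, 1], "rotation": [0, 0, 0]}, {"offset": [0, 0, 0], "rotation": [0, 0, 0]}, {"offset": [0, 0, 0], "rotation": [0, 0, 0]}]'

```text
clock: 17.0
ee_pos: [0.561, 0.2163, 0.2092]
orientation: [[0.234, 0.972, -0.0], [0.972, -0.234, -0.0], [-0.0, -0.0, -1.0]]
ft_force: [0.4, -0.7, -1.9]
width: 0.0101
gripper_force: 45.0
```

>>> move_arm --rows '[{"offset": [0, 0, 1], "rotation": [0, 0, 0]}, {"offset": [0, 0, 1], "rotation": [0, 0, 0]}, {"offset": [0, 0, 1], "rotation": [0, 0, 0]}, {"offset": [0, 0, 0], "rotation": [0, 0, 0]}, {"offset": [0, 0, 0], "rotation": [0, 0, 0]}]'

```text
clock: 17.5
ee_pos: [0.561, 0.2164, 0.2062]
orientation: [[0.234, 0.972, -0.0], [0.972, -0.234, 0.0], [0.0, -0.0, -1.0]]
ft_force: [0.4, -0.7, -0.9]
width: 0.0097
gripper_force: 45.0
```

>>> move_arm --rows '[{"offset": [0, 0, 1], "rotation": [0, 0, 0]}, {"offset": [0, 0, 1], "rotation": [0, 0, 0]}, {"offset": [0, 0, 1], "rotation": [0, 0, 0]}, {"offset": [0, 0, 0], "rotation": [0, 0, 0]}, {"offset": [0, 0, 0], "rotation": [0, 0, 0]}]'

```text
clock: 18.0
ee_pos: [0.561, 0.2163, 0.2032]
orientation: [[0.234, 0.972, -0.0], [0.972, -0.234, -0.0], [-0.0, 0.0, -1.0]]
ft_force: [-0.1, -0.0, -1.9]
width: 0.0099
gripper_force: 45.0
```

>>> move_arm --rows '[{"offset": [0, 0, 1], "rotation": [0, 0, 0]}, {"offset": [0, 0, 1], "rotation": [0, 0, 0]}, {"offset": [0, 0, 0.5], "rotation": [0, 0, 0]}, {"offset": [0, 0, 0], "rotation": [0, 0, 0]}, {"offset": [0, 0, 0], "rotation": [0, 0, 0]}]'

```text
clock: 18.5
ee_pos: [0.561, 0.2163, 0.2007]
orientation: [[0.234, 0.972, 0.0], [0.972, -0.234, -0.0], [-0.0, 0.0, -1.0]]
ft_force: [0.2, -0.3, -1.3]
width: 0.0102
gripper_force: 45.0
```

>>> move_arm --rows '[{"offset": [0, 0, 0.5], "rotation": [0, 0, 0]}, {"offset": [0, 0, 0], "rotation": [0, 0, 0]}, {"offset": [0, 0, 0], "rotation": [0, 0, 0]}]'

```text
clock: 18.8
ee_pos: [0.561, 0.2163, 0.2002]
orientation: [[0.234, 0.972, 0.0], [0.972, -0.234, 0.0], [0.0, 0.0, -1.0]]
ft_force: [-0.8, -0.4, -1.0]
width: 0.0096
gripper_force: 45.0
```

>>> move_arm --rows '[{"offset": [0, 0, 0.5], "rotation": [0, 0, 0]}, {"offset": [0, 0, 0], "rotation": [0, 0, 0]}, {"offset": [0, 0, 0], "rotation": [0, 0, 0]}]'

```text
clock: 19.1
ee_pos: [0.5611, 0.2163, 0.1999]
orientation: [[0.234, 0.972, 0.0], [0.972, -0.234, 0.0], [0.0, 0.0, -1.0]]
ft_force: [0.5, 0.6, -0.2]
width: 0.0095
gripper_force: 45.0
```

Run:
```python
from h import *
s=state();print(s["clock"],s["ft_force"],s["ft_torque"])
a=grab_frame("scene")[:,:,::-1];cv2.imwrite("pics/scene6.png",a)
b=grab_frame("side")[:,:,::-1];cv2.imwrite("pics/side6.png",b)
print(state()["ft_force"],state()["ft_torque"])
```

```text
19.1 [ 0.51867597  0.64177651 -0.237676  ] [-0.10334564  0.20025012 -0.01151795]
[-0.24714205 -0.14988513 -0.11975736] [-0.12484153  0.17365625  0.00455162]
```

The hook is on the floor with a light load. I'll let the heavy end sink slowly about the hook.

>>> move_arm --rows '[{"offset": [0.2, 0, -0.1], "rotation": [0, -0.5, 0]}, {"offset": [0.2, 0, -0.1], "rotation": [0, -0.5, 0]}, {"offset": [0.2, 0, -0.1], "rotation": [0, -0.5, 0]}, {"offset": [0.2, 0, -0.1], "rotation": [0, -0.5, 0]}, {"offset": [0.2, 0, -0.1], "rotation": [0, -0.5, 0]}, {"offset": [0.2, 0, -0.1], "rotation": [0, -0.5, 0]}, {"offset": [0, 0, 0], "rotation": [0, 0, 0]}, {"offset": [0, 0, 0], "rotation": [0, 0, 0]}]'

```text
clock: 20.0
ee_pos: [0.5613, 0.2178, 0.2003]
orientation: [[0.233, 0.972, -0.012], [0.971, -0.233, -0.051], [-0.052, -0.0, -0.999]]
ft_force: [-0.2, 0.5, 0.1]
width: 0.0098
gripper_force: 45.0
```

```bash
python3 -c "
from h import *
s=state();print(s['orientation'].T@s['ft_force'],s['orientation'].T@s['ft_torque'])"
```

```text
[ 0.38731197 -0.30575761 -0.15700123] [ 0.08891161  0.08250113 -0.00794956]
```

>>> move_arm --rows '[{"offset": [0.2, 0, -0.1], "rotation": [0, -0.5, 0]}, {"offset": [0.2, 0, -0.1], "rotation": [0, -0.5, 0]}, {"offset": [0.2, 0, -0.1], "rotation": [0, -0.5, 0]}, {"offset": [0.2, 0, -0.1], "rotation": [0, -0.5, 0]}, {"offset": [0, 0, 0], "rotation": [0, 0, 0]}, {"offset": [0, 0, 0], "rotation": [0, 0, 0]}]'

```text
clock: 20.6
ee_pos: [0.5614, 0.2186, 0.2006]
orientation: [[0.232, 0.972, -0.02], [0.969, -0.233, -0.085], [-0.087, -0.0, -0.996]]
ft_force: [0.5, 1.5, -1.9]
width: 0.0098
gripper_force: 45.0
```

```bash
python3 -c "
from h import *
s=state();print(s['orientation'].T@s['ft_force'],s['orientation'].T@s['ft_torque'])"
```

```text
[1.73171001 0.12214601 1.77224097] [ 0.09432873  0.13791887 -0.01309209]
```

>>> move_arm --rows '[{"offset": [0.1, 0, 0.4], "rotation": [0, -0.5, 0]}, {"offset": [0.1, 0, 0], "rotation": [0, -0.5, 0]}, {"offset": [0.1, 0, 0], "rotation": [0, -0.5, 0]}, {"offset": [0.1, 0, 0], "rotation": [0, -0.5, 0]}, {"offset": [0, 0, 0], "rotation": [0, 0, 0]}, {"offset": [0, 0, 0], "rotation": [0, 0, 0]}]'

```text
clock: 21.2
ee_pos: [0.5617, 0.2189, 0.2002]
orientation: [[0.232, 0.972, -0.028], [0.965, -0.233, -0.118], [-0.122, 0.0, -0.993]]
ft_force: [0.5, 3.0, 0.6]
width: 0.0101
gripper_force: 45.0
```

Run:
```python
from h import *
s=state();print(s['orientation'].T@s['ft_force'],s['orientation'].T@s['ft_torque'])
a=grab_frame("scene")[:,:,::-1];b=grab_frame("side")[:,:,::-1];cv2.imwrite("pics/s7.png",a)
cv2.imwrite("pics/crop7.png",np.hstack([cv2.resize(a[160:250,340:460],(400,300),interpolation=cv2.INTER_CUBIC),cv2.resize(b[225:315,195:315],(400,300),interpolation=cv2.INTER_CUBIC)]))
```

```text
[ 2.94033827 -0.22677271 -0.91540258] [0.14021768 0.43884637 0.00784313]
```

View pics/crop7.png

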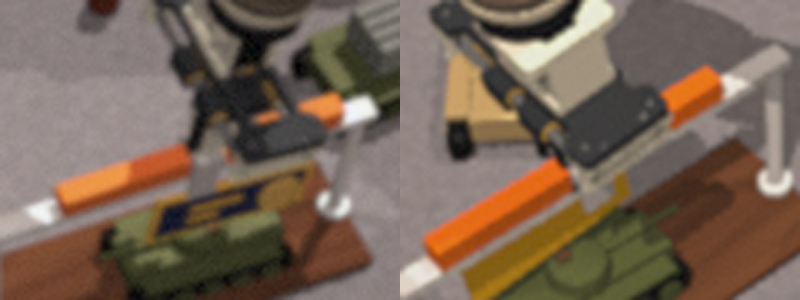

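The crops show the plate at the rail tilting slightly, +y end low, with the hook in the notch at about (205,170) in the left crop. I'll relieve the side force now.

>>> move_arm --rows '[{"offset": [0.4, 0, 0], "rotation": [0, 0, 0]}, {"offset": [0.4, 0, 0], "rotation": [0, 0, 0]}, {"offset": [0, 0, 0], "rotation": [0, 0, 0]}, {"offset": [0, 0, 0], "rotation": [0, 0, 0]}]'

```text
clock: 21.7
ee_pos: [0.5617, 0.219, 0.2001]
orientation: [[0.232, 0.972, -0.029], [0.965, -0.234, -0.119], [-0.122, -0.0, -0.992]]
ft_force: [-0.5, 0.0, 0.7]
width: 0.01
gripper_force: 45.0
```

```bash
python3 -c "
from h import *
s=state();print(s['orientation'].T@s['ft_force'],s['orientation'].T@s['ft_torque'])"
```

```text
[-0.18964582 -0.52760312 -0.67032052] [ 0.14137463 -0.12956741 -0.02008944]
```

>>> move_arm --rows '[{"offset": [0.2, 0, -0.1], "rotation": [0, -0.5, 0]}, {"offset": [0.2, 0, -0.1], "rotation": [0, -0.5, 0]}, {"offset": [0, 0, 0], "rotation": [0, 0, 0]}, {"offset": [0, 0, 0], "rotation": [0, 0, 0]}]'

```text
clock: 22.1
ee_pos: [0.5619, 0.2196, 0.2002]
orientation: [[0.231, 0.972, -0.033], [0.963, -0.234, -0.136], [-0.14, 0.0, -0.99]]
ft_force: [-0.4, -2.5, 1.8]
width: 0.0099
gripper_force: 45.0
```

```bash
python3 -c "
from h import *
s=state();print(s['orientation'].T@s['ft_force'],s['orientation'].T@s['ft_torque'])"
```

```text
[-2.74098424  0.24090777 -1.44122611] [ 0.13296479 -0.46400314 -0.01142523]
```

>>> move_arm --rows '[{"offset": [0.2, 0, -0.1], "rotation": [0, -0.5, 0]}, {"offset": [0.2, 0, -0.1], "rotation": [0, -0.5, 0]}, {"offset": [0, 0, 0], "rotation": [0, 0, 0]}, {"offset": [0, 0, 0], "rotation": [0, 0, 0]}]'

```text
clock: 22.5
ee_pos: [0.5619, 0.2198, 0.2003]
orientation: [[0.231, 0.972, -0.037], [0.96, -0.234, -0.153], [-0.157, -0.0, -0.988]]
ft_force: [-0.8, -3.2, 1.4]
width: 0.0095
gripper_force: 45.0
```

```bash
python3 -c "
from h import *
s=state();print(s['orientation'].T@s['ft_force'],s['orientation'].T@s['ft_torque'])"
```

```text
[-3.45525395 -0.06448207 -0.87861986] [ 0.019363   -0.80665696 -0.03511731]
```

>>> move_arm --rows '[{"offset": [-0.4, 0, 0], "rotation": [0, 0, 0]}, {"offset": [-0.3, 0, 0], "rotation": [0, 0, 0]}, {"offset": [0, 0, 0], "rotation": [0, 0, 0]}, {"offset": [0, 0, 0], "rotation": [0, 0, 0]}]'

```text
clock: 22.9
ee_pos: [0.5619, 0.2198, 0.2006]
orientation: [[0.231, 0.972, -0.036], [0.96, -0.233, -0.152], [-0.156, 0.0, -0.988]]
ft_force: [0.5, -2.1, 1.3]
width: 0.0099
gripper_force: 45.0
```

```bash
python3 -c "
from h import *
s=state();print(s['orientation'].T@s['ft_force'],s['orientation'].T@s['ft_torque'])"
```

```text
[-2.13815995  0.96079374 -0.9744638 ] [-0.09564006 -0.36119532 -0.01582739]
```

>>> move_arm --rows '[{"offset": [-0.3, 0, 0], "rotation": [0, 0, 0]}, {"offset": [-0.3, 0, 0], "rotation": [0, 0, 0]}, {"offset": [0, 0, 0], "rotation": [0, 0, 0]}, {"offset": [0, 0, 0], "rotation": [0, 0, 0]}]'

```text
clock: 23.3
ee_pos: [0.5618, 0.2196, 0.2007]
orientation: [[0.23, 0.972, -0.036], [0.961, -0.233, -0.151], [-0.156, 0.0, -0.988]]
ft_force: [1.1, 1.6, 0.3]
width: 0.0094
gripper_force: 45.0
```

```bash
python3 -c "
from h import *
s=state();print(s['orientation'].T@s['ft_force'],s['orientation'].T@s['ft_torque'])"
```

```text
[ 1.7097929   0.755691   -0.58394877] [-0.23662203  0.43992783 -0.01688689]
```

The torque balance now says the notch carries the sign, so I'll ease the grip in stages.

>>> move_arm --rows '[{"offset": [0.2, 0, 0], "rotation": [0, 0, 0]}, {"offset": [0, 0, 0], "rotation": [0, 0, 0]}, {"offset": [0, 0, 0], "rotation": [0, 0, 0]}]' --force 20

```text
clock: 23.6
ee_pos: [0.5618, 0.2196, 0.2006]
orientation: [[0.23, 0.972, -0.036], [0.961, -0.233, -0.152], [-0.156, 0.0, -0.988]]
ft_force: [1.4, 2.3, -0.7]
width: 0.0094
gripper_force: 20.0
```

>>> move_arm --rows '[{"offset": [0, 0, 0], "rotation": [0, 0, 0]}, {"offset": [0, 0, 0], "rotation": [0, 0, 0]}, {"offset": [0, 0, 0], "rotation": [0, 0, 0]}]' --force 8

```text
clock: 23.9
ee_pos: [0.5618, 0.2195, 0.2006]
orientation: [[0.23, 0.972, -0.036], [0.961, -0.233, -0.152], [-0.156, 0.0, -0.988]]
ft_force: [1.5, 2.7, -0.1]
width: 0.0099
gripper_force: 8.0
```

>>> move_arm --rows '[{"offset": [0, 0, 0], "rotation": [0, 0, 0]}, {"offset": [0, 0, 0], "rotation": [0, 0, 0]}, {"offset": [0, 0, 0], "rotation": [0, 0, 0]}, {"offset": [0, 0, 0], "rotation": [0, 0, 0]}]' --force 3

```text
clock: 24.3
ee_pos: [0.5616, 0.2191, 0.2006]
orientation: [[0.231, 0.972, -0.037], [0.96, -0.234, -0.152], [-0.157, -0.0, -0.988]]
ft_force: [1.3, 3.2, 1.1]
width: 0.0098
gripper_force: 3.0
```

Run:
```python
from h import *
s=state();print(s['orientation'].T@s['ft_force'],s['orientation'].T@s['ft_torque'],s['gripper_force'])
a=grab_frame("scene")[:,:,::-1];b=grab_frame("side")[:,:,::-1];cv2.imwrite("pics/s8.png",a);cv2.imwrite("pics/sd8.png",b)
```

```text
[ 3.16874321  0.55528616 -1.57576402] [-0.13364148  0.53369153 -0.02262935] 3.0001021921634674
```

>>> move_arm --rows '[{"offset": [0.3, 0, 0], "rotation": [0, 0, 0]}, {"offset": [0.3, 0, 0], "rotation": [0, 0, 0]}, {"offset": [0, 0, 0], "rotation": [0, 0, 0]}, {"offset": [0, 0, 0], "rotation": [0, 0, 0]}]'

```text
clock: 24.8
ee_pos: [0.5617, 0.2193, 0.2004]
orientation: [[0.231, 0.972, -0.037], [0.96, -0.234, -0.153], [-0.157, -0.0, -0.988]]
ft_force: [0.3, -1.0, 0.8]
width: 0.0101
gripper_force: 3.0
```

```bash
python3 -c "
from h import *
s=state();print(s['orientation'].T@s['ft_force'],s['orientation'].T@s['ft_torque'])"
```

```text
[-0.99515854  0.50791856 -0.61634668] [-0.00737354 -0.14349544  0.05009349]
```

>>> move_arm --rows '[{"offset": [0, 0, 0], "rotation": [0, 0, 0]}, {"offset": [0, 0, 0], "rotation": [0, 0, 0]}, {"offset": [0, 0, 0], "rotation": [0, 0, 0]}, {"offset": [0, 0, 0], "rotation": [0, 0, 0]}]' --jaw 10.6

```text
clock: 25.2
ee_pos: [0.5618, 0.2198, 0.2004]
orientation: [[0.231, 0.972, -0.037], [0.96, -0.234, -0.152], [-0.156, -0.0, -0.988]]
ft_force: [-0.4, 0.8, -1.0]
width: 0.0105
gripper_force: 0.0
```

>>> move_arm --rows '[{"offset": [0, 0, 0], "rotation": [0, 0, 0]}, {"offset": [0, 0, 0], "rotation": [0, 0, 0]}, {"offset": [0, 0, 0], "rotation": [0, 0, 0]}, {"offset": [0, 0, 0], "rotation": [0, 0, 0]}]' --jaw 12

```text
clock: 25.6
ee_pos: [0.5619, 0.2198, 0.2005]
orientation: [[0.231, 0.972, -0.037], [0.96, -0.234, -0.152], [-0.156, -0.0, -0.988]]
ft_force: [1.5, -1.0, -0.5]
width: 0.0124
gripper_force: 0.0
```

>>> move_arm --rows '[{"offset": [0, 0, 0], "rotation": [0, 0, 0]}, {"offset": [0, 0, 0], "rotation": [0, 0, 0]}, {"offset": [0, 0, 0], "rotation": [0, 0, 0]}, {"offset": [0, 0, 0], "rotation": [0, 0, 0]}]' --jaw 15

```text
clock: 26.0
ee_pos: [0.5619, 0.2198, 0.2005]
orientation: [[0.231, 0.972, -0.037], [0.96, -0.234, -0.152], [-0.156, 0.0, -0.988]]
ft_force: [-0.5, 0.3, 0.5]
width: 0.0149
gripper_force: 0.0
```

>>> move_arm --rows '[{"offset": [0, 0, 0], "rotation": [0, 0, 0]}, {"offset": [0, 0, 0], "rotation": [0, 0, 0]}, {"offset": [0, 0, 0], "rotation": [0, 0, 0]}, {"offset": [0, 0, 0], "rotation": [0, 0, 0]}, {"offset": [0, 0, 0], "rotation": [0, 0, 0]}, {"offset": [0, 0, 0], "rotation": [0, 0, 0]}]' --jaw 40

```text
clock: 26.6
ee_pos: [0.5619, 0.2198, 0.2005]
orientation: [[0.231, 0.972, -0.036], [0.96, -0.234, -0.152], [-0.156, 0.0, -0.988]]
ft_force: [-0.2, 0.6, 0.2]
width: 0.04
gripper_force: 0.0
```

Released. I'll retract along the tool axis.

>>> move_arm --rows '[{"offset": [0, 0, -8], "rotation": [0, 0, 0]}, {"offset": [0, 0, -15], "rotation": [0, 0, 0]}, {"offset": [0, 0, -20], "rotation": [0, 0, 0]}, {"offset": [0, 0, -30], "rotation": [0, 0, 0]}, {"offset": [0, 0, -30], "rotation": [0, 0, 0]}, {"offset": [-30, 0, -20], "rotation": [0, 0, 0]}, {"offset": [-30, 0, 0], "rotation": [0, 0, 0]}, {"offset": [-30, 0, 0], "rotation": [0, 0, 0]}, {"offset": [0, 0, 0], "rotation": [0, 0, 0]}, {"offset": [0, 0, 0], "rotation": [0, 0, 0]}]'

```text
clock: 27.6
ee_pos: [0.5456, 0.1517, 0.3369]
orientation: [[0.232, 0.972, -0.036], [0.96, -0.235, -0.151], [-0.155, 0.0, -0.988]]
ft_force: [-0.7, -0.8, 0.3]
width: 0.04
gripper_force: 0.0
```

Run:
```python
from h import *
a=grab_frame("scene")[:,:,::-1];b=grab_frame("side")[:,:,::-1];w=grab_frame("wrist")[:,:,::-1];print(state()["clock"],state()["ee_pos"])
o=np.zeros((600,800,3),np.uint8);R=lambda i:cv2.resize(i,(400,300),interpolation=cv2.INTER_CUBIC)
o[:300,:400]=R(a[160:250,340:460]);o[:300,400:]=R(b[225:315,195:315]);o[300:,:400]=R(w);o[300:,400:]=R(a)
cv2.imwrite("pics/crop9.png",o)
```

```text
27.75 [0.54563743 0.15329337 0.33585892]
```

View pics/crop9.png

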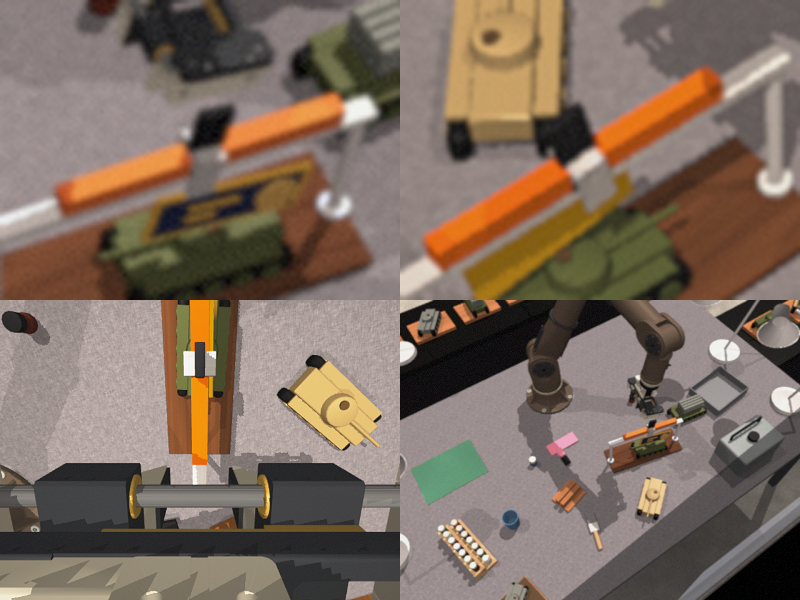

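The sign hangs with its hook seated in the notch (white bridge at about (207,150) in the top-left crop). It is slightly low at the heavy end, the gripper is clear, and everything else is in place. Handing in.

```bash
python3 -c "
from bench import *
print(close_job())"
```

```text
the job is handed in; nothing more can be done
None
```

The sign is hanging by its hook in the rail notch, released and nearly level (heavy end slightly low), with the other items where they were in the last pictures; I handed the job in at about 28 s, and no verdict came back.

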